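Feel a polishing spindle's end float, centre it and lock it

ROBOT

A 6-joint arm with a two-finger parallel gripper is mounted at the origin on the work surface. World frame = base frame: x ahead of the robot, y to its left, z up, the work surface at z = 0. Lengths are in m, angles in rad, forces in N, time in s.
With the tool pointing down it reaches from about 0.4 to 0.925 m from the base axis. Payload 12.5 kg.
Tool frame: the origin (TCP) lies midway between the tips of the shut fingers; the grasp point (between the pads) lies 19 mm behind it; z points along the fingers, y is the direction in which the jaws open and shut (so a half turn about z gives the same grasp; the last joint's range is limited). The gripper opens to 95 mm and grips with 3 to 60 N. Pads are 20 mm wide; open, the fingers measure 119 mm over their backs; the gripper's body (75 mm by 180 mm) begins 59 mm behind the grasp point.
Start: joints at [1.066, 0.491, 1.559, -0, 1.092, -0.106], TCP at [0.243, 0.576, 0.215] pointing down, gripper open.
Joint ranges: [-3.1, 3.1], [-0.84, 2.19], [0.05, 2.79], [-1.13, 4.28], [0.06, 2.93], [-2.69, 2.69]. Speed limits (rad/s): [2.22, 2.22, 2.79, 3.14, 3.14, 3.14].

INTERFACE

Orientations are given as a unit quaternion [w, x, y, z].
In Python, from rig import bot gives the robot as it stands. Calls block until the motion is done:
- bot.move_to(position, orientation): joint-space move of the TCP to a pose.
- bot.movel(position, frame=None, speed=0.15): straight line of the TCP; frame=None keeps the orientation; speed is the mean speed in m/s.
- bot.move_joints(angles): joint-space move.
- bot.move_gripper(opening): opening from 0.0 (shut) to 1.0 (fully open); the grip force is fixed at half the most; returns when the fingers have stopped.
- bot.wait(seconds).
- bot.inverse_kinematics(position, orientation): joint angles nearest the present ones, or None.
- bot.read_state(): the state.
- bot.read_camera(name): name is "scene" or "top" or "wrist"; returns the picture (400x640x3 uint8, blue, green, red); there is no depth.
- bot.camera_model(name): a dict with "fov_y" (degrees; the focal length in pixels is half the picture's height over the tangent of half this angle, whatever the lens; pixels are square), "cx", "cy" (the principal point, pixels), "eye" and "attitude" of the camera in the world. Camera axes: x right, y down, z forward; pixel columns grow to the right and rows downward; lengths in m; the calibration is good to about 2 mm. A picture is of the moment at which its call begins: read the wrist's pose just before it. camera_model takes no time and is no camera call; for the wrist camera it gives the pose at the moment of the call.
A pose or a line that the arm cannot do raises bot.Unreachable and nothing moves.
- bot.finish_job(): hands the job in, once; it reports no verdict.
The state is a dict: "time": time; "joint_positions": joint angles; "joint_vel": joint speeds; "joint_efforts": joint torques, N m; "eef_pos": TCP position; "tcp_rot": TCP orientation; "force": force on the tool from outside, world axes, zero at the start; "moment": the same for the moment, N m; "opening": opening from 0.0 (shut) to 1.0 (fully open).
Only numpy, scipy, OpenCV 4.12 (cv2) and the standard library are available. Lean on these libraries where they do the work, as an engineer would, in place of code of your own. Each camera call takes 0.05 s, during which the arm holds its last target.

TASK

Check the end float of the polishing-lathe spindle: gently push the spindle in along its axis until you feel it bear firmly on its inner stop, then pull it out until it bears firmly on its outer stop, with a steady hand force of about 8 to 10 N at each stop and never as much as 20 N. Then leave the spindle in the middle of the float you felt, let go of it, and only then swing the lock lever all the way over to its other side. Do not disturb the things lying around.

Things in the scene. Friction and masses are not known exactly. Their poses are not given: they have to be found in the camera images.
- headstock: fixed white headstock of a polishing lathe on a dark plate. Origin on the table under the barrel's middle. Its y axis runs along the spindle: nose at the -y end, lock lever at the +y end. Barrel 80 mm across, 140 mm high, with end caps at y = -68 and +68 mm. Plate x -70 to +70, y -80 to +165 mm, 12 mm thick. Spindle axis 100 mm above the table.
- nose (a point): on the axis of the bright steel spindle nose, mid-way along its bare part: a level bar 24 mm in diameter, 100 mm above the table, to be pinched from above (30 N grips well). At the start 112 to 132 mm from the headstock's origin along its -y. It moves with the spindle, which only slides (does not turn): headstock +y is in, -y is out. Seal drag about 1.5 N keeps it where it is left.
- flange (a point): centre of the inner face of the round flange (38 mm across, 8 mm thick) at the outer end of the bare nose, 47 mm outward of nose; a 22 mm taper stands beyond. Two stops are hidden in the barrel; their place and gap (12 to 20 mm free travel) differ each time. Both are equally springy: the force rises 3 to 4 N per mm pressed past first touch, and float ends at first touch.
- lock (a joint): lock lever, rad: 0 leaning to the headstock's -x (unlocked), 1.0 fully over to its +x (locked); starts between 0 and 0.15. It turns about a line parallel to the headstock's y through its point (0, 120, 34) mm, needs under 2 N at the ball and stays where left. Its base block, 70 by 50 mm, is 37 mm high.
- lock_tip (a point): centre of the black ball, 26 mm in diameter, on the end of the lock lever's 10 mm rod, 75 mm from its pivot; 100 mm above the table at either end of its swing, 109 mm in the middle. It goes from 36 mm on the headstock's -x side to 36 mm on its +x side; 39 mm are free between ball and barrel cap.
- jar: bystander: closed glass jar, 54 mm across, 62 mm tall, origin under its centre
- jar_cap: bystander: white plastic cap lying flat, 44 mm across, 15 mm tall, origin under its centre
- crucible: bystander: small white ceramic cup, 52 mm across, 40 mm tall, origin under its centre
- brush: bystander: brush, 150 mm long, lying along its x axis
- spanner: bystander: steel open-ended spanner, 150 mm long, lying along its x axis
- saucer: bystander: small white saucer, 84 mm across, 14 mm tall, origin under its centre
- felt_cone: bystander: grey felt polishing cone, 36 mm across, 42 mm tall, standing on its base, origin under its centre

How it is judged:
By the outcome, as a careful person would: the job done as asked, in the order asked, and still so for the second after the job is handed in, with the robot touching nothing.
It also fails if it takes over 66 s, if anything falls off the work surface, if the arm or the gripper's body presses on something with over 40 N, if the wrist force passes 120 N, or if a joint passes its speed limit or range.

## Working session

There is one attempt and no reset: what is moved stays moved. The work goes in short steps, each a Python script; the robot and the scene stay as the last script left them, time stands still between calls to the robot, and variables do not carry over. Pictures are saved under pics/ and viewed, and the job is handed in when it is done.

```bash
ls; mkdir -p pics
python3 - <<'E'
from rig import bot
import cv2
s=bot.read_state();print(s)
for n in ("scene","top","wrist"):
    m=bot.camera_model(n);print(n,m)
    cv2.imwrite(f"pics/{n}0.png",bot.read_camera(n))
E
```

```text
pics
{'time': 0.0, 'joint_positions': array([ 1.06639243e+00,  4.91573741e-01,  1.55946210e+00,  2.06295133e-06,
        1.09169947e+00, -1.05594421e-01]), 'joint_vel': array([-0.0007283 , -0.00090412, -0.00146575, -0.00030594,  0.00089025,
        0.00117101]), 'joint_efforts': array([ 1.86598190e-03, -6.12641644e+01, -2.58181769e+01,  6.93926518e-02,
        4.81499650e-02, -3.63602226e-05]), 'eef_pos': array([0.24255489, 0.57574285, 0.21404858]), 'tcp_rot': array([-1.72437653e-04,  1.98086332e-01,  9.80184411e-01, -5.44682839e-04]), 'force': array([ 0.69078495, -0.24407818,  0.36428096]), 'moment': array([-0.03245748,  0.06674024,  0.06030748]), 'opening': 0.9976555562503044}
scene {'fov_y': 52.913433052672, 'cx': 315.84260106146, 'cy': 200.24130385653442, 'eye': array([ 0.83497347, -0.46566869,  0.59380143]), 'attitude': array([-0.38325132,  0.88959877,  0.22390307, -0.10770267])}
top {'fov_y': 48.82821254800733, 'cx': 328.7704047428895, 'cy': 204.13913322498112, 'eye': array([0.41472163, 0.006062  , 1.04145683]), 'attitude': array([-0.05835101,  0.71348553, -0.69590086,  0.0570574 ])}
wrist {'fov_y': 71.35163844812038, 'cx': 319.51015586694297, 'cy': 197.791049141717, 'eye': array([0.17690099, 0.60306363, 0.38579043]), 'attitude': array([0.10626876, 0.82651694, 0.54845733, 0.06907435])}
```

View pics/scene0.png

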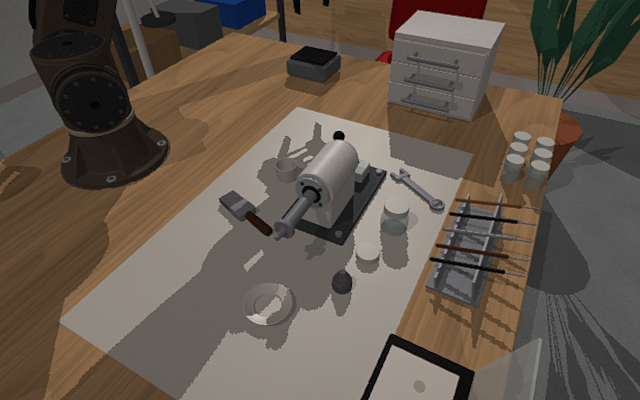

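View pics/top0.png

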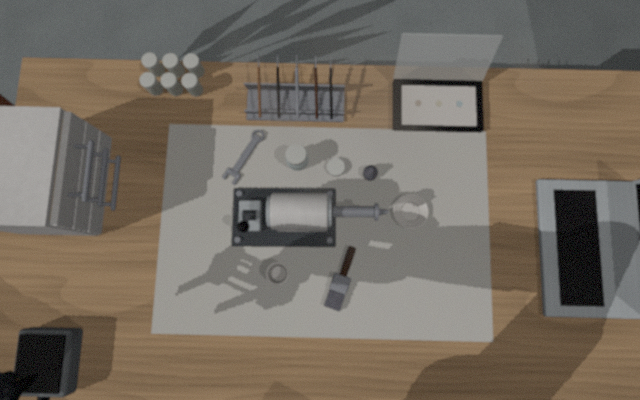

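View pics/wrist0.png

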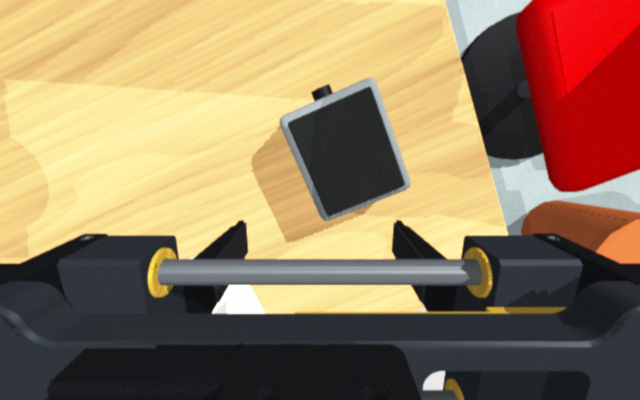

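The top view shows the plate spanning about (233–336, 188–247), the nose bar at (335–380, 211), the ball at (243, 226) and the saucer at (410, 210). I'll measure these more exactly now.

```bash
cat > h.py <<'E'
import numpy as np, cv2
from scipy.spatial.transform import Rotation as R
def rot(q): return R.from_quat([q[1],q[2],q[3],q[0]]).as_matrix()
def f(m): return 200/np.tan(np.radians(m['fov_y'])/2)
def ray(m,uv):
    d=np.array([(uv[0]-m['cx'])/f(m),(uv[1]-m['cy'])/f(m),1.]); return m['eye'],rot(m['attitude'])@d
def onz(m,uv,z):
    e,d=ray(m,uv); return e+d*(z-e[2])/d[2]
def proj(m,p):
    c=rot(m['attitude']).T@(np.array(p)-m['eye']); return np.array([m['cx']+f(m)*c[0]/c[2],m['cy']+f(m)*c[1]/c[2]])
E
python3 - <<'E'
from rig import bot
from h import *
im=cv2.imread('pics/top0.png'); m=bot.camera_model('top')
print(m['eye'],rot(m['attitude']))
g=cv2.cvtColor(im,cv2.COLOR_BGR2GRAY)
c=im[170:260,220:440]; c=cv2.convertScaleAbs(c,alpha=1.6)
cv2.imwrite('pics/topc.png',cv2.resize(c,None,fx=3.6,fy=3.6,interpolation=cv2.INTER_CUBIC))
for uv,z in [((233,188),.012),((336,188),.012),((336,247),.012),((233,247),.012),((335,211),.1),((380,211),.1),((243,226),.1),((410,210),.007),((345,265),.0),((370,172),.02)]: print(uv,onz(m,uv,z).round(4))
mk=((g[170:260,220:345]<62)).astype(np.uint8)
n,l,st,_=cv2.connectedComponentsWithStats(mk);print(st)
E
```

```text
[0.41472163 0.006062   1.04145683] [[ 2.49328895e-02 -9.86371679e-01  1.62632290e-01]
 [-9.99689106e-01 -2.46343014e-02  3.85262232e-03]
 [ 2.06215300e-04 -1.62677785e-01 -9.86679226e-01]]
(233, 188) [0.6177 0.2391 0.012 ]
(336, 188) [ 0.6238 -0.0062  0.012 ]
(336, 247) [ 0.4836 -0.0093  0.012 ]
(233, 247) [0.4776 0.2307 0.012 ]
(335, 211) [ 0.5552 -0.0041  0.1   ]
(380, 211) [ 0.5576 -0.1013  0.1   ]
(243, 226) [0.5177 0.1927 0.1   ]
(410, 210) [ 0.5759 -0.1831  0.007 ]
(345, 265) [ 0.4429 -0.0315  0.    ]
(370, 172) [ 0.663 -0.086  0.02 ]
[[   0    0  125   90 9112]
 [  15   19    2    3    3]
 [  13   19  102   57 2072]
 [ 101   19    4    3    7]
 [ 109   19    1    1    1]
 [  86   20    4    2    5]
 [  91   20    1    2    2]
 [  93   20    5    2    8]
 [ 106   20    2    1    2]
 [ 112   20    3   17   37]
 [ 124   89    1    1    1]]
```

View pics/topc.png

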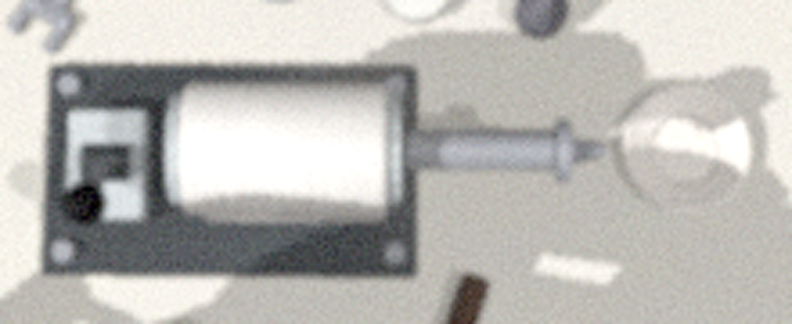

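Run:
```python
from rig import bot
from h import *
from scipy.optimize import least_squares
im=cv2.imread('pics/top0.png'); m=bot.camera_model('top')
g=cv2.cvtColor(im,cv2.COLOR_BGR2GRAY).astype(float)
# plate edges: half-level crossing along scan lines
def cross(p): # first crossing, bright->dark
    t=(np.median(p[:4])+ 50)/2
    for i in range(1,len(p)):
        if p[i]<t<=p[i-1]: return i-1+(p[i-1]-t)/(p[i-1]-p[i])
def edge(pts): 
    vx,vy,x,y=cv2.fitLine(np.array(pts,np.float32),cv2.DIST_HUBER,0,.01,.01).ravel(); return np.array([x,y]),np.array([vx,vy])
top=[(u,180+cross(g[180:196,u])) for u in range(245,325) if cross(g[180:196,u])]
bot_=[(u,255-cross(g[255:239:-1,u])) for u in range(245,325) if cross(g[255:239:-1,u])]
lef=[(225+cross(g[v,225:241]),v) for v in range(195,240) if cross(g[v,225:241])]
E=[edge(e) for e in (top,bot_,lef)]
def isec(a,b):
    A=np.array([a[1],-b[1]]).T; t=np.linalg.solve(A,b[0]-a[0]); return a[0]+t[0]*a[1]
W=[onz(m,isec(E[0],E[2]),.012),onz(m,isec(E[1],E[2]),.012)]
for e in E[:2]: W.append(onz(m,isec(e,(np.array([335.8,0]),np.array([0,1.]))),.012))
W=np.array(W)[:,:2];print(W)
M=np.array([[70,165],[-70,165],[70,-80],[-70,-80]])/1e3
def res(p):
    c,s=np.cos(p[2]),np.sin(p[2]); return (M@np.array([[c,-s],[s,c]]).T+p[:2]-W).ravel()
r=least_squares(res,[.55,.08,0]);print(r.x,np.degrees(r.x[2]),r.fun*1e3)
p=r.x
def w(x,y,z=0): c,s=np.cos(p[2]),np.sin(p[2]); return np.array([c*x-s*y+p[0],s*x+c*y+p[1],z])
big=cv2.resize(im,None,fx=1,fy=1)
for q in [(0,-68,100),(0,-112,100),(0,-132,100),(-36,120,100),(70,165,12),(-70,-80,12)]: print(q,w(*np.array(q)/1e3),proj(m,w(*np.array(q)/1e3)).round(1))
# nose row centre
for u in (345,352,360,368): 
    print(u,g[200:226,u].astype(int))
print(g[211,330:400].astype(int)); 
for uv in [(374.7,211.7),(383,211.5)]: print(onz(m,uv,.1))
print('drawer',onz(m,(102,235),0),onz(m,(60,205),0))
```

```text
[[ 0.61942335  0.23805008]
 [ 0.48092349  0.23534241]
 [ 0.62446048 -0.00567347]
 [ 0.48426553 -0.00880596]]
[0.55303756 0.07223523 0.0181033 ] 1.0372424261636806 [ 0.6158621   0.42527569 -0.86134444  0.59861975  0.01379707 -0.81102907
  0.23168526 -0.21286636]
(0, -68, 100) [0.55426852 0.00424637 0.1       ] [331.1 211.3]
(0, -112, 100) [ 0.55506502 -0.03974642  0.1       ] [351.5 211.5]
(0, -132, 100) [ 0.55542706 -0.05974314  0.1       ] [360.8 211.5]
(-36, 120, 100) [0.51487118 0.19156388 0.1       ] [243.5 227.3]
(70, 165, 12) [0.62003921 0.23847535 0.012     ] [233.3 187. ]
(-70, -80, 12) [ 0.48449721 -0.00901882  0.012     ] [335.9 246.6]
345 [ 96  96 101  95  96  91  84  86  95 104 110 122 116 114 111 103 100 110
 114 118 119 117 116 116 120 116]
352 [111 109 104 103 100  93  82  83  94 102 109 118 116 114 105 103 100 108
 115 116 118 120 117 115 117 119]
360 [115 115 115 113 116 103  85  82  96 107 113 115 111 114 106 101 101 109
 117 116 116 114 119 114 117 117]
368 [118 117 120 116 114 107  88  85  91 103 110 115 118 114 109  99  98 102
 113 124 119 120 118 117 114 119]
[136 107  76  80  89  89  89  94  91  91  86  94 107 113 116 122 120 115
 115 116 118 117 118 115 116 112 114 118 114 115 115 115 115 118 116 113
 120 117 115 115 117 116 116 104 104 115 121 115 111  97  84  83  82  86
  88  98 102 104 110 106  99  99 110 125 132 127 126 126 130 125]
[ 0.55583336 -0.08982862  0.1       ]
[ 0.55671743 -0.10774521  0.1       ]
drawer [0.4989342  0.54510356 0.        ] [0.56822625 0.65344905 0.        ]
```

Pose fit residuals are below 1 mm: headstock origin (0.5530, 0.0722), yaw 1.04°. The nose is at about headstock y = -115 mm, inside the stated range. Next I'll plan the approach over the nose.

```bash
cat >> h.py <<'E'
P=np.array([0.55304,0.07224,0.01810])
def w(x,y,z=0):
    c,s=np.cos(P[2]),np.sin(P[2]); x,y,z=x/1e3,y/1e3,z/1e3
    return np.array([c*x-s*y+P[0],s*x+c*y+P[1],z])
AX=np.array([-np.sin(P[2]),np.cos(P[2]),0]) # headstock +y = in
XX=np.array([np.cos(P[2]),np.sin(P[2]),0])
def quat(sg=1):
    y=sg*XX; z=np.array([0,0,-1.]); x=np.cross(y,z)
    q=R.from_matrix(np.array([x,y,z]).T).as_quat(); return np.array([q[3],q[0],q[1],q[2]])
E
python3 - <<'E'
from rig import bot
from h import *
for sg in (1,-1):
    print(sg,quat(sg))
    for p in (w(0,-115,200),w(0,-115,81),w(-78,120,92),w(20,120,92),np.array([.42,.2,.3])): print(p.round(3),bot.inverse_kinematics(p,quat(sg)))
E
```

```text
1 [0.         0.7006786  0.71347705 0.        ]
[ 0.555 -0.043  0.2  ] [-1.95483246e-01  4.10252211e-01  1.74571521e+00 -4.44089210e-16
  9.85625230e-01 -2.13583246e-01]
[ 0.555 -0.043  0.081] [-1.95483246e-01  5.68123370e-01  1.85785514e+00 -4.44089210e-16
  7.15614149e-01 -2.13583246e-01]
[0.473 0.191 0.092] [ 2.53925150e-01  5.01187675e-01  1.96388931e+00 -4.44089210e-16
  6.76515664e-01  2.35825150e-01]
[0.571 0.193 0.092] [ 2.15761211e-01  6.02924886e-01  1.73454379e+00 -4.44089210e-16
  8.04123976e-01  1.97661211e-01]
[0.42 0.2  0.3 ] [ 3.02277938e-01  1.72145481e-01  1.80755176e+00 -4.44089210e-16
  1.16189541e+00  2.84177938e-01]
-1 [-0.          0.71347705 -0.7006786   0.        ]
[ 0.555 -0.043  0.2  ] None
[ 0.555 -0.043  0.081] None
[0.473 0.191 0.092] None
[0.571 0.193 0.092] None
[0.42 0.2  0.3 ] None
```

Run:
```python
from rig import bot
from h import *
bot.move_to([.40,.25,.28],quat());print(bot.read_state()['time'])
bot.move_to(w(0,-115,185),quat())
s=bot.read_state();print(s['time'],s['eef_pos'],s['force'],w(0,-115,185))
m=bot.camera_model('wrist');im=bot.read_camera('wrist');cv2.imwrite('pics/w1.png',im)
for q in [(0,-68,100),(0,-115,112),(0,-162,112),(12,-115,100),(-12,-115,100)]: print(q,proj(m,w(*q)).round(1))
```

```text
1.525
2.825 [ 0.55509071 -0.04166619  0.18533252] [-0.72125761  0.72832307  0.10084019] [ 0.55512139 -0.04274116  0.185     ]
(0, -68, 100) [320.6 152.5]
(0, -115, 112) [320.5 205.5]
(0, -162, 112) [320.5 252.7]
(12, -115, 100) [333. 202.]
(-12, -115, 100) [308. 202.]
```

View pics/w1.png

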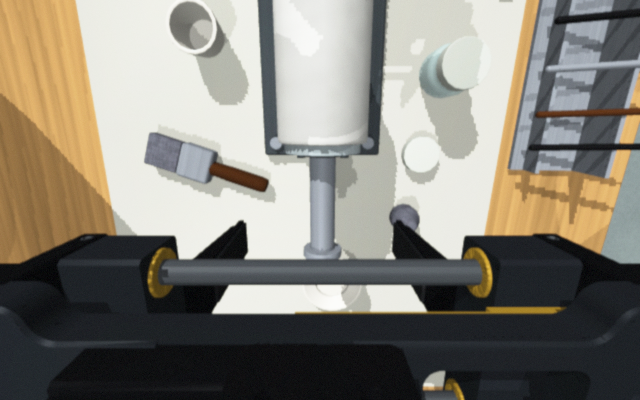

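The nose bar runs vertically at columns 310–334, the flange is at rows 245–258, and both fingers straddle the nose. Nothing tall is under the fingers.

Run:
```python
from rig import bot
from h import *
im=cv2.imread('pics/w1.png');g=cv2.GaussianBlur(cv2.cvtColor(im,cv2.COLOR_BGR2GRAY),(1,3),0).astype(int)
m=bot.camera_model('wrist')
for v in (165,185,205,225):
    d=np.diff(g[v,300:345]); a=300+np.argmin(d[:20])+.5; b=325+np.argmax(d[25:])+.5
    print(v,a,b,(onz(m,(a,v),.1)+onz(m,(b,v),.1))/2, g[v,304:340])
# plate edges at rows
for v in (60,100,130): print(v,g[v,258:275],g[v,372:392])
```

```text
165 308.5 335.5 [ 0.55584267 -0.0070281   0.1       ] [239 234 215 201 183 141 104 101 105 108 110 113 114 116 120 123 124 127
 128 125 122 119 115 113 108 106 104  98  96  92  90 110 138 146 146 146]
185 309.5 334.5 [ 0.55624497 -0.02592859  0.1       ] [239 239 239 238 236 215 165 152 157 163 169 171 174 176 178 182 183 183
 179 176 171 165 157 149 140 133 120 105  95  89  93 121 141 145 146 146]
205 309.5 334.5 [ 0.55666247 -0.04554285  0.1       ] [239 239 239 239 239 230 174 149 158 164 168 171 172 175 179 184 185 183
 181 177 169 162 156 147 143 135 129 117 106  93 112 167 185 185 185 184]
225 309.5 334.5 [ 0.55709604 -0.06591208  0.1       ] [239 239 239 240 240 231 176 147 157 162 168 171 172 175 181 185 187 186
 183 177 168 163 157 149 143 134 124 114 101  96 122 171 184 185 184 185]
60 [239 231 174 105  85  84  87  88  85  83  85  85  86  85  85  86 116] [ 67  66  64  64  66  66  65  68  66  64  65  97 149 184 203 213 216 216
 217 216]
100 [239 239 238 232 175 103  84  83  85  85  84  84  83  81  84  84  83] [ 51  52  51  59  70  79  78  76  81 131 189 229 236 237 236 236 236 236
 237 237]
130 [238 237 238 238 238 226 141  84  82  81  82  83  81  80  81  81  83] [ 53  53  53  54  54  52  57  95 158 179 182 183 182 181 183 190 215 233
 236 236]
```

```bash
sed -i 's/0.55304,/0.55384,/' h.py
python3 - <<'E'
from rig import bot
from h import *
bot.movel(w(0,-115,120),speed=.12)
f0=[bot.read_state()['force'] for _ in range(3)]
bot.movel(w(0,-115,81),speed=.06)
bot.wait(.2)
F=[]
for _ in range(10): F.append(bot.read_state()['force']); bot.wait(.02)
print(np.array(f0),np.mean(F,0),np.std(F,0),bot.read_state()['eef_pos']-w(0,-115,81))
bot.move_gripper(0.0)
F=[]
for _ in range(10): F.append(bot.read_state()['force']); bot.wait(.02)
s=bot.read_state();print(np.mean(F,0),s['moment'],s['opening'],s['time'],s['eef_pos']-w(0,-115,81))
E
```

```text
[[ 0.67992852 -0.966546   -0.0527613 ]
 [ 0.67992852 -0.966546   -0.0527613 ]
 [ 0.67992852 -0.966546   -0.0527613 ]] [ 0.0612199  -0.01958672  0.0945928 ] [0.45000903 0.52046475 0.41021496] [ 6.09946166e-05 -8.70676513e-06  1.87444774e-04]
[ 2.69740471 -0.19758021 -0.40289481] [-0.13146344 -0.50266635 -0.15017826] 0.24517047420225876 6.025 [ 3.35994834e-04 -6.46509698e-05  1.02708398e-04]
```

```bash
cat > pr.py <<'E'
from rig import bot
from h import *
import json,time
def meas(n=6,dt=.02):
    F=[];S=[]
    for _ in range(n):
        bot.wait(dt); s=bot.read_state(); F.append(s['force']); S.append(s['eef_pos'])
    F=np.mean(F,0); return (np.mean(S,0)-w(0,-115,81))@AX*1e3, F@AX, F@XX, F[2]
def goto(c,x): bot.movel(w(x,-115+c,81),speed=.02)
def probe(sg,c,x,lim,tgt=9.0,maxstep=1.0):
    log=[]
    while sg*c<lim:
        st,fa,fx,fz=meas(); h=-sg*fa; log.append([c,st,h,fx,fz])
        if h>=tgt-.5:
            break
        c+=sg*(maxstep if h<3.5 else min(.5,max(.15,(tgt-h)/5)))
        if h>16: break
        goto(c,x)
    return c,log
E
python3 - <<'E'
from pr import *
x=0.4; goto(0,x); print(meas())
c,log=probe(1,0,x,22)
for l in log: print(np.round(l,2))
hold=[meas(8,.02) for _ in range(5)]
print(np.round(hold,2)); print(c,bot.read_state()['time'],bot.read_state()['opening'])
json.dump(dict(log=log,c=c),open('in.json','w'))
E
```

```text
(np.float64(-0.06576396575063864), np.float64(-0.9299130193802403), np.float64(3.105041340579472), np.float64(-0.3871024604298108))
[ 0.   -0.05  0.9   3.06 -0.4 ]
[1.   1.05 0.86 3.14 0.09]
[2.   2.09 0.63 3.02 0.14]
[ 3.    3.08  0.05  2.99 -0.21]
[4.   4.06 0.22 3.04 0.18]
[5.   5.06 0.46 3.32 0.04]
[ 6.    6.07  0.38  2.7  -0.11]
[7.   7.07 0.63 3.08 0.12]
[8.   8.07 0.53 3.31 0.36]
[9.   9.06 0.33 3.27 0.15]
[10.   10.06  0.18  3.2   0.26]
[11.   11.06  0.27  3.1   0.38]
[12.   12.06  0.36  3.1   0.29]
[13.   13.01  1.23  3.12  0.33]
[14.   13.87  4.11  3.29  0.43]
[14.5  14.25  4.85  3.3   0.37]
[15.   14.62  5.93  2.54  0.17]
[15.5  14.97  6.74  2.64  0.63]
[15.95 15.28  8.26  2.55  0.68]
[16.1  15.33  9.22  2.69  0.44]
[[15.32 -9.28  3.22  0.17]
 [15.34 -9.    3.08  0.27]
 [15.32 -8.88  2.36  0.62]
 [15.33 -8.99  2.68  0.71]
 [15.33 -9.14  2.76  0.4 ]]
16.101248024524853 13.7917 0.2486745689674023
```

Run:
```python
from pr import *
x=0.4; goto(4,x)
c,log=probe(-1,4,x,14)
for l in log: print(np.round(l,2))
hold=[meas(8,.02) for _ in range(5)]
print(np.round(hold,2)); print(c,bot.read_state()['time'],bot.read_state()['opening'])
json.dump(dict(log=log,c=c),open('out.json','w'))
```

```text
[ 4.    3.86 -1.62  2.99  0.05]
[3.   3.06 0.2  2.75 0.03]
[2.   2.   0.58 2.9  0.2 ]
[ 1.    0.91  0.21  2.81 -0.22]
[ 0.   -0.09 -0.01  2.41 -0.33]
[-1.   -1.07  0.18  3.   -0.4 ]
[-2.   -2.07  0.26  2.87 -0.  ]
[-3.   -3.06  0.24  2.51 -0.07]
[-4.   -4.07  0.46  2.51 -0.2 ]
[-5.   -5.07  0.11  2.42 -0.2 ]
[-6.   -6.02  0.89  2.14 -0.51]
[-7.   -6.87  3.49  2.94 -0.32]
[-8.   -7.7   5.41  3.18 -0.05]
[-8.5  -8.    6.67  3.04 -0.25]
[-8.97 -8.31  8.17  3.17 -0.21]
[-9.13 -8.35  9.1   3.33 -0.32]
[[-8.36  8.91  3.11  0.07]
 [-8.36  8.77  3.44 -0.39]
 [-8.35  8.86  3.06 -0.  ]
 [-8.36  8.62  3.48  0.05]
 [-8.36  8.79  3.63 -0.52]]
-9.13219317236466 20.5667 0.24686844269196298
```

Equal-force positions, measured from the grip pose, are +15.33 mm at 9.06 N in and −8.36 mm at 8.8 N out. That puts mid-float at +3.45 mm, with a float of about 19 mm. I'll move to the middle and release.

Run:
```python
from pr import *
x=0.4; goto(3.40,x); a=meas(10); print(a)
if abs(a[0]-3.45)>.12: goto(3.40+3.45-a[0],x); print(meas(10))
bot.move_gripper(1.0); print(meas(5), bot.read_state()['opening'])
p=bot.read_state()['eef_pos']; p[2]=.19
bot.movel(p,speed=.12)
m=bot.camera_model('wrist');im=bot.read_camera('wrist');cv2.imwrite('pics/w2.png',im)
t=bot.read_camera('top');cv2.imwrite('pics/t2.png',t)
print(bot.read_state()['time'])
for q in [(0,-115+3.45-47,119),(0,-115-47,119)]: print(q,proj(m,w(*q)).round(1))
c=t[150:270,210:450];cv2.imwrite('pics/t2c.png',cv2.resize(c,None,fx=3.2,fy=3.2))
```

```text
(np.float64(3.5171538665853204), np.float64(1.2681769861606094), np.float64(2.945917423221606), np.float64(-0.060797684273876995))
(np.float64(3.400838404082439), np.float64(0.13451087171269357), np.float64(-0.15670877270685443), np.float64(-0.16172751674156147)) 1.0010650032273076
23.9917
(0, -158.55, 119) [320.6 253. ]
(0, -162, 119) [320.5 256.4]
```

View pics/w2.png

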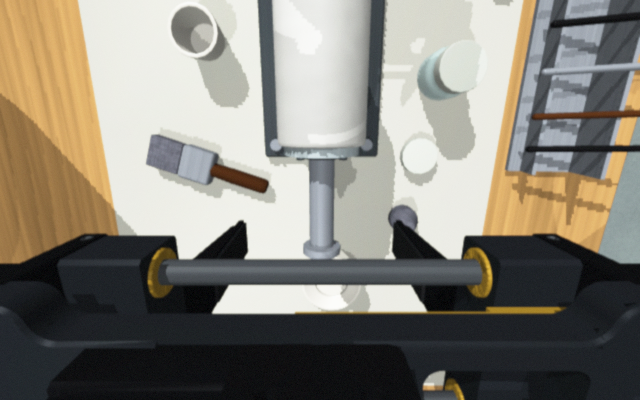

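View pics/t2c.png

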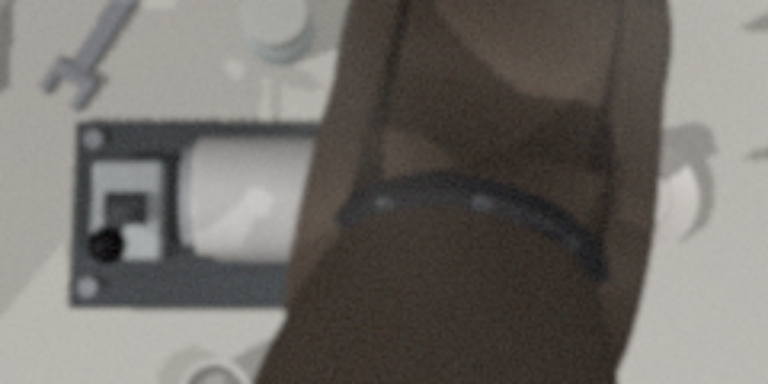

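The spindle is released, the flange is where predicted (about row 252) and no bystander has moved. The ball is at top pixel (243, 227), as predicted. Next is the lever.

Run:
```python
from pr import *
bot.movel(w(-80,120,190),speed=.2)
bot.move_gripper(0.0)
bot.movel(w(-80,120,92),speed=.12)
z=meas(8);f0=z[2];print('f0',z,bot.read_state()['time'],bot.read_state()['opening'])
def fx(n=4):
    a=meas(n);return a[2]-f0,(bot.read_state()['eef_pos']-w(0,120,92))@XX*1e3
x=-80
while x<4:
    x+=8 if x<-10 else 4
    bot.movel(w(x,120,92),speed=.08); a=fx(3); print(x,np.round(a,2))
    if a[0]<-12: break
while x<24 and a[0]>-5:
    x+=1; bot.movel(w(x,120,92),speed=.05); a=fx(4); print(x,np.round(a,2))
print(bot.read_state()['time'])
```

```text
f0 (np.float64(235.09273718820526), np.float64(-0.09306866164990397), np.float64(-0.002578190168238788), np.float64(-0.00645737672298384)) 27.9833 0.004928741327920727
-72 [  0.47 -71.85]
-64 [ -0.32 -64.02]
-56 [-2.000e-02 -5.604e+01]
-48 [ 2.000e-02 -4.809e+01]
-40 [ -0.56 -40.07]
-32 [ -0.16 -32.09]
-24 [ -0.39 -24.1 ]
-16 [ -0.16 -16.13]
-8 [-0.11 -8.14]
-4 [-0.09 -3.97]
0 [-0.62  0.15]
4 [0.07 4.14]
5 [0.53 5.  ]
6 [-0.21  6.02]
7 [-0.7   7.07]
8 [-0.13  8.08]
9 [-0.52  9.05]
10 [-0.25 10.08]
11 [-0.18 11.09]
12 [-0.47 12.06]
13 [-0.35 13.05]
14 [-0.6  14.05]
15 [-0.13 15.06]
16 [-0.34 16.07]
17 [-0.59 17.09]
18 [-3.15 17.7 ]
19 [-7.35 17.94]
36.3333
```

A firm end stop was felt at x ≈ 17.7 mm. I'll back off, lift and look.

Run:
```python
from pr import *
bot.movel(w(5,120,92),speed=.08)
bot.movel(w(-30,120,92),speed=.12)
bot.movel(w(-60,120,200),speed=.15)
bot.movel([.42,.30,.28],speed=.2)
bot.wait(.3)
m=bot.camera_model('top');t=bot.read_camera('top');cv2.imwrite('pics/t3.png',t)
s=bot.read_camera('scene');cv2.imwrite('pics/s3.png',s)
ms=bot.camera_model('scene')
print(bot.read_state()['time'],bot.read_state()['force'])
print(proj(m,w(36,120,100)),proj(ms,w(36,120,100)),proj(ms,w(30,120,103)), proj(ms,w(0,-158.5,100)))
c=t[120:320,190:450];cv2.imwrite('pics/t3c.png',cv2.resize(c,None,fx=3,fy=3,interpolation=cv2.INTER_CUBIC))
c=s[110:330,210:460];cv2.imwrite('pics/s3c.png',cv2.resize(c,None,fx=2.6,fy=2.6,interpolation=cv2.INTER_CUBIC))
```

```text
39.3167 [-0.50629322  0.2008664  -0.20391115]
[244.75130379 194.00373856] [368.10567549 144.7297853 ] [365.54592011 142.8210402 ] [285.31904126 225.53655022]
```

View pics/t3c.png

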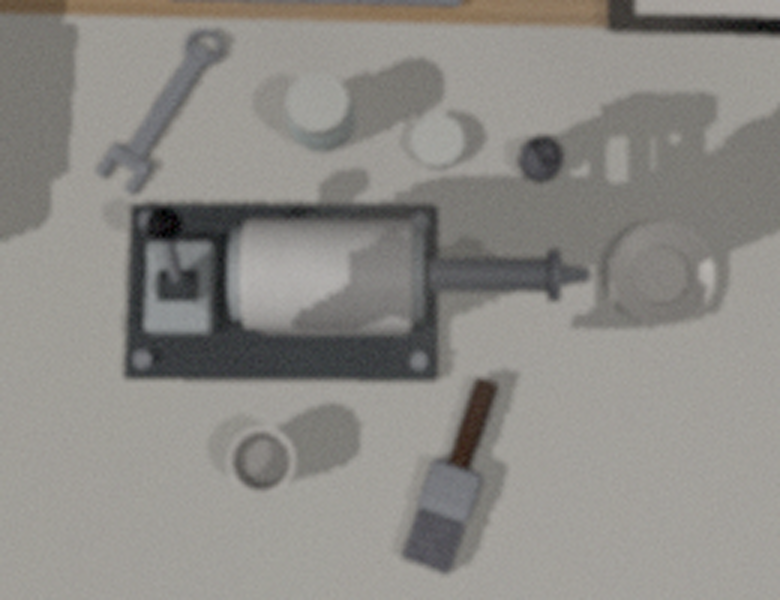

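View pics/s3c.png

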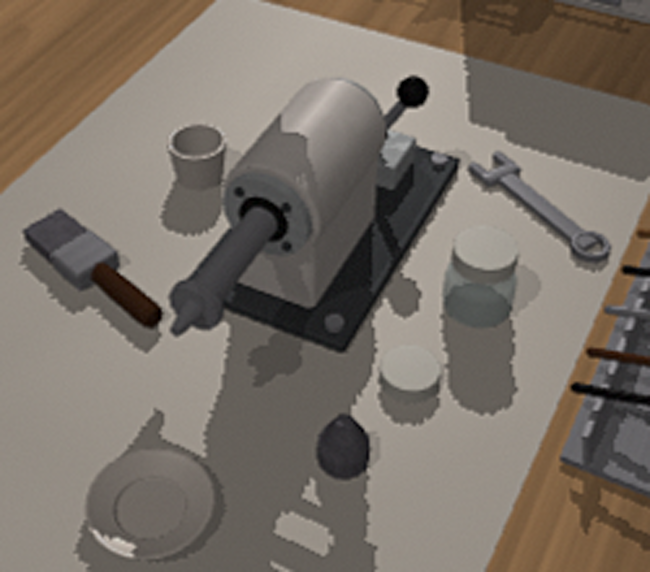

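The ball centroid is at (245, 194) in the top view and (369, 145) in the scene view, against predictions of (244.8, 194.0) and (368.1, 144.7). The lever is fully over, the flange is about 1.5 px further in as expected, and the bystanders have not moved. I'll hand in.

```bash
python3 -c "
from rig import bot
bot.finish_job();print(bot.read_state()['time'])"
```

```text
the job is handed in; nothing more can be done
the job is handed in; nothing more can be done
```

The end-float check is done and the job is handed in, at about 40 s of the 66 s allowed.

- **Inner stop:** I pushed the spindle in and held it at about 9.1 N (averaged), with first touch about 12.9 mm inward of where I gripped it.
- **Outer stop:** I pulled it out and held it at about 8.8 N, with first touch about 6 mm outward. No averaged reading went above 9.3 N at either stop.
- **Middle of the float:** The float is about 19 mm. Positions at equal force put its middle at +3.45 mm. The spindle was at +3.52 mm just before I let go, and the tool relaxed to +3.40 mm as it opened.
- **Lock lever:** After letting go, I pushed the lever over until it met a firm end stop, with a last averaged reading of 7.4 N. I then backed the arm well clear.

**Last checks:**
- The lever ball is within 1 pixel of its fully locked position in both the top and scene pictures.
- The flange sits about where the middle of the float should put it.
- The things lying around look unmoved by eye; I did not measure them.

**What disagreed:**
- The top and wrist cameras differed by about 1.5 mm on the spindle's sideways position. I gripped in between, which left a steady sideways force of about 3 N while I held it.
- The lever's end stop came about 7 mm later than I predicted, probably because the fingertips are thinner than I assumed.

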